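Build the disc-spring pack on the press shuttle and run it in under the ram

ROBOT

A 7-joint arm with a two-finger parallel gripper is mounted at the origin on the work surface. World frame = base frame: x ahead of the robot, y to its left, z up, the work surface at z = 0. Lengths are in m, angles in rad, forces in N, time in s.
With the tool pointing down it reaches from about 0.425 to 0.95 m from the base axis. Payload 4.7 kg.
Tool frame: the origin (TCP) lies on the centre line of the jaws, within the pads' length; the fingertips stand robot.nose_length ahead of it and the grasp point (between the pads) lies 8 mm behind it (robot.nose_length is the distance from the TCP to the fingertips, in m); z points along the fingers, y is the line along which they close (so a half turn about z gives the same grasp; the last joint's range is limited). The gripper opens to 85 mm and grips with 20 to 120 N. Pads are 22 mm wide; open, the fingers measure 114 mm over their backs; the gripper's body (76 mm by 85 mm) begins 54 mm behind the grasp point. The pads swing forward as they close: fully open they stand 13 mm farther back than shut.
Start: joints at [-1.235, 0.469, -0.049, 1.532, 0.024, 1.141, -0.082], TCP at [0.241, 0.631, 0.208] pointing down, gripper open.
Joint ranges: [-2.59, 2.59], [-0.33, 1.99], [-1.39, 1.29], [0.1, 2.45], [-1.04, 4.18], [0.21, 1.99], [-2.66, 2.66]. Speed limits (rad/s): [2.57, 2.57, 3.14, 3.14, 3.14, 3.14, 3.14].

INTERFACE

Orientations are given as [roll, pitch, yaw] about the fixed x, y, z axes, in that order (R = Rz(yaw) Ry(pitch) Rx(roll)).
In Python, from plant import robot gives the robot as it stands. Calls block until the motion is done:
- robot.goto(position, orientation): joint-space move of the TCP to a pose.
- robot.move_straight(position, vel=0.15, attitude=None, contact_N=None): straight line of the TCP; attitude=None keeps the orientation; vel is the mean speed in m/s. With contact_N (N) it stops when the force on the tool has changed by that much, and returns True; else False.
- robot.move_joints(angles): joint-space move.
- robot.grip(opening, strength=None): opening from 0.0 (shut) to 1.0 (fully open); strength is the grip in N (None keeps the last); returns when the fingers have stopped.
- robot.sleep(seconds).
- robot.inverse_kinematics(position, orientation): joint angles nearest the present ones, or None.
- robot.sense(): the state.
- robot.grab_frame(name): name is "scene" or "top"; returns a dict with "image" (480x640x3 uint8, red, green, blue), "range_z" (480x640 float32, m along the optical axis (not along the pixel's ray), 0 where there is no reading), "fx", "fy", "cx", "cy" (pixels), "R" (3x3) and "t" (3): a world point X has camera coordinates R X + t. Camera axes: x right, y down, z forward; pixel columns grow to the right and rows downward; lengths in m; the calibration is good to about 2 mm. A picture is of the moment at which its call begins.
A pose or a line that the arm cannot do raises robot.IKError and nothing moves.
- robot.close_job(): hands the job in; it is judged then, once.
The state is a dict: "t": time; "joint_pos": joint angles; "joint_velocities": joint speeds; "effort": joint torques, N m; "tcp_pos": TCP position; "tcp_rot": TCP orientation; "wrist_force": force on the tool from outside, world axes, zero at the start; "torque": the same for the moment, N m; "opening": opening from 0.0 (shut) to 1.0 (fully open); "gripper_force": force on a finger pad.
Only numpy, scipy, OpenCV 4.12 (cv2) and the standard library are available. Lean on these libraries where they do the work, as an engineer would, in place of code of your own. Each camera call takes 0.05 s, during which the arm holds its last target. There are 200 camera calls.

TASK

Make up the spring pack for settling: put every disc spring that lies on the cork mat onto the arbor of the press carriage, each one facing the opposite way to the one below it so that none nest (no spring needs turning over: begin with the facing of which there are more), then set the brass pressing sleeve upright over the arbor on top of them. Then wind the handwheel clockwise until the carriage is right up against its end stop under the ram, let go, and leave the mallet, the burr block and the red tin where they are.

Things in the scene. Friction and masses are not known exactly. Their poses are not given: they have to be found in the camera images.
- spring_1: steel disc spring (conical washer): 56 outside, bore 28.5, 4 thick, 7.5 high overall, 60 g; domed face bright, hollow face dark. Origin on its axis at mid height; z points out of the domed side, so z up = lies dome up (rim at the bottom), z down = hollow up (rim at the top). Lies on the cork mat or is absent: 4 to 6 are there, 2 or 3 of each facing, mixed, about 100 apart
- spring_2: disc spring like spring_1; may be absent. On the arbor, two that face opposite ways sit 7.5 apart; two that face the same way nest, about 4 to 4.5 apart
- spring_3: disc spring like spring_1; may be absent
- spring_4: disc spring like spring_1; may be absent
- spring_5: disc spring like spring_1; may be absent
- spring_6: disc spring like spring_1; may be absent
- sleeve: brass pressing sleeve, a plain tube 44 outside, 28.4 bore, 35 high, 220 g, standing upright on the bench; origin at the centre of its lower end, z up along it. On the arbor it stands on the top spring (up to 2 into a hollow-up one)
- mat: fixed cork mat 350 x 250, 3 thick, on the bench; origin under its centre at the bench top (its upper face is 3 above)
- arbor_seat (a point): on the arbor's axis at the seat for the first spring, 70 above the bench; z up, y along the rail to the ram, x across (press yaw varies). The arbor, a bright steel pin 24 in diameter on the carriage, rises 52 straight, then a 9 high cone to a nose 14 across. The seat is a collar 60 in diameter, 25 high, on the carriage plate (92 wide, its top 45 above the bench)
- carriage (a joint): travel of the carriage along the rail, m: 0 at the loading end (as at the start), 0.16 hard against the end stop under the ram; 60 mm per wheel turn. The blue press head (66 wide, to 325 above the bench, ram face at 170) overhangs the rail from 122 to 275 past the loading position
- handwheel (a joint): turn of the handwheel, rad, clockwise from above positive: 0 at the start, about 16.76 (2.67 turns) at the end stop, where it stops hard. Takes about 3 N at the handle and stays where it is left. Geared to the carriage
- wheel_hub (a point): on the handwheel's upright axis, level with the top of the rim, 90 above the bench. Dark steel wheel 100 in diameter, rim 12 high, hub boss 6 above this point; on the blue gear housing on the robot's side of the rail, 110 from its middle line and 20 past the loading position
- handle_grip (a point): half way up the handle: an upright red grip 20 to 22 in diameter, 95 to 148 above the bench, revolving freely on its pin 40 from the wheel's axis. This point is 33 above wheel_hub and goes round with the wheel
- mallet: bystander: wooden mallet lying on the bench beyond the mat, head 95 long and 62 across, handle 200. Leave alone
- burr_block: bystander: wooden block 75 x 110 x 35 with upright burrs, 67 high in all, left of the press. Leave alone
- polish_tin: bystander: red tin with a pale lid, 66 across and 45 high, beyond the press. Leave alone
Things that resemble listed ones, but are neither listed nor needed, are in the scene too. What is shaped like the spring_6 but orange is not meant. What is shaped like the spring_4 but turquoise is not meant.

How it is judged:
By the outcome, as a careful person would: the job done as asked, in the order asked, and still so for the second after the job is handed in, with the robot touching nothing.
Of spring_1, spring_2, spring_3 only 2 to 3 are there at a start; the rules pass over those that are not, and their reading is None.
Of spring_4, spring_5, spring_6 only 2 to 3 are there at a start; the rules pass over those that are not, and their reading is None.
At some moment in a run one of spring_1, spring_2, spring_3, spring_4, spring_5, spring_6, sleeve may be knocked a few centimetres aside while the robot is not near it.
It also fails if it takes over 210 s, if anything falls off the work surface, if the arm or the gripper's body presses on something with over 40 N, if the wrist force passes 120 N, or if a joint passes its speed limit or range.

## Working session

There is one attempt and no reset: what is moved stays moved. The work goes in short steps, each a Python script; the robot and the scene stay as the last script left them, time stands still between calls to the robot, and variables do not carry over. Pictures are saved under pics/ and viewed, at most 14 in all, crops included, and the job is handed in when it is done.

```bash
ls; mkdir -p pics; python3 - <<'E'
from plant import robot
import cv2, numpy as np, pickle
print(robot.nose_length, robot.sense()['tcp_rot'], robot.sense()['t'])
for n in ("scene","top"):
    f=robot.grab_frame(n); pickle.dump(f,open(f'pics/{n}0.pkl','wb'))
    cv2.imwrite(f'pics/{n}0.png',f['image'][:,:,::-1]); print(n,f['fx'],f['cx'],f['cy'],-f['R'].T@f['t'],f['R'])
E
```

```text
pics
0.011 [-3.13963704e+00  4.07124907e-05  2.77680719e+00] 0.0
scene 451.12751848788645 322.55074987566127 234.1628482723941 [0.97884386 0.54319359 0.94680627] [[-0.75073941  0.66035995 -0.01775017]
 [ 0.51697828  0.57058218 -0.6380983 ]
 [-0.41124663 -0.488222   -0.76975028]]
top 542.1577846621688 313.82139895027694 245.68158641277537 [ 0.35042977 -0.00674747  1.32849348] [[ 0.00917951 -0.99974367 -0.02069636]
 [-0.98819226 -0.00590392 -0.15310517]
 [ 0.15294374  0.02185742 -0.98799315]]
```

View pics/scene0.png

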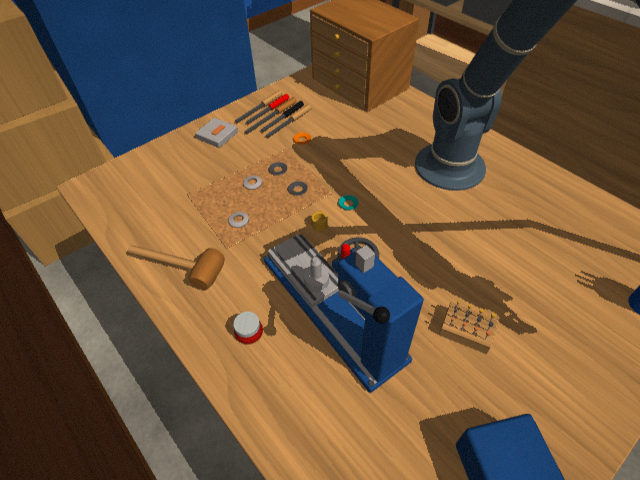

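View pics/top0.png

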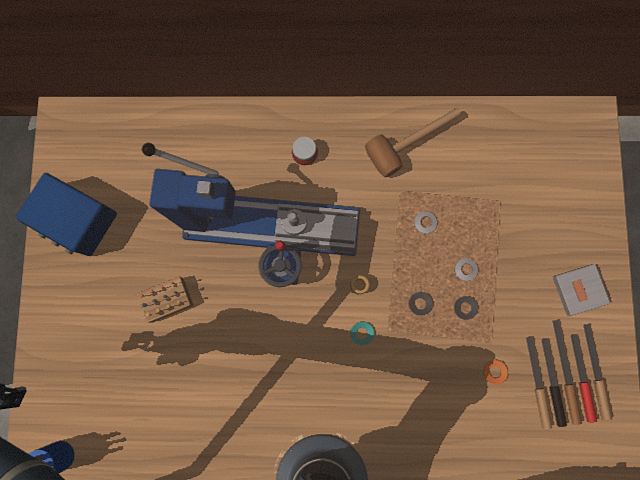

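```bash
cat > h.py <<'E'
import numpy as np, cv2, pickle
def ray(f,u,v,z):
    "pixel -> world point on the plane at height z"
    d=f['R'].T@np.array([(u-f['cx'])/f['fx'],(v-f['cy'])/f['fy'],1]); c=-f['R'].T@f['t']
    return c+d*(z-c[2])/d[2]
def proj(f,X):
    p=f['R']@np.asarray(X)+f['t']; return np.array([f['fx']*p[0]/p[2]+f['cx'],f['fy']*p[1]/p[2]+f['cy']])
def cloud(f):
    v,u=np.mgrid[:480,:640]; z=f['range_z']
    P=np.stack([(u-f['cx'])/f['fx']*z,(v-f['cy'])/f['fy']*z,z],-1)
    W=(P-f['t'])@f['R']; W[z==0]=np.nan
    return W
E
python3 - <<'E'
from h import *
t=pickle.load(open('pics/top0.pkl','rb')); s=pickle.load(open('pics/scene0.pkl','rb'))
a=cv2.resize(t['image'][185:345,345:510],None,fx=3.2,fy=3.2,interpolation=cv2.INTER_CUBIC)
b=cv2.resize(t['image'][165:290,180:370],None,fx=3.2,fy=3.2,interpolation=cv2.INTER_CUBIC)[:,:]
cv2.imwrite('pics/c1.png',cv2.resize(a,(528,512))[:,:,::-1])
cv2.imwrite('pics/c2.png',b[:,:,::-1])
for n,u,v,z in [('s',426,222,.01),('s',467,269,.01),('s',421,303,.01),('s',466,308,.01),('arb',292,218,.131),('slv',361,284,.035),('hub',280,265,.09),('handle',280,245,.148)]:
    print(n,ray(t,u,v,z).round(4))
W=cloud(t); z=W[...,2]
for n,u,v in [('arb',292,218),('slv',361,284),('hub',280,265),('bare mat',445,245),('bench',330,170),('head',200,195)]:
    print(n,np.nanmedian(z[v-2:v+3,u-2:u+3]),np.nanmax(z[v-8:v+9,u-8:u+9]))
E
```

```text
s [ 0.6153 -0.2539  0.01  ]
s [ 0.4994 -0.3505  0.01  ]
s [ 0.4162 -0.2374  0.01  ]
s [ 0.4051 -0.345   0.01  ]
arb [0.5987 0.0695 0.131 ]
slv [ 0.4589 -0.0915  0.035 ]
hub [0.4967 0.0981 0.09  ]
handle [0.5342 0.094  0.148 ]
arb 0.1283305325569516 0.1357823212240603
slv -0.001388550960451846 0.038946560632873384
hub 0.09590652088424058 0.09976336591720208
bare mat 0.0028310916293629806 0.009418291280131795
bench -0.000872859622734915 0.009537115382450067
head 0.30257693652988027 0.3270888999163937
```

View pics/c1.png

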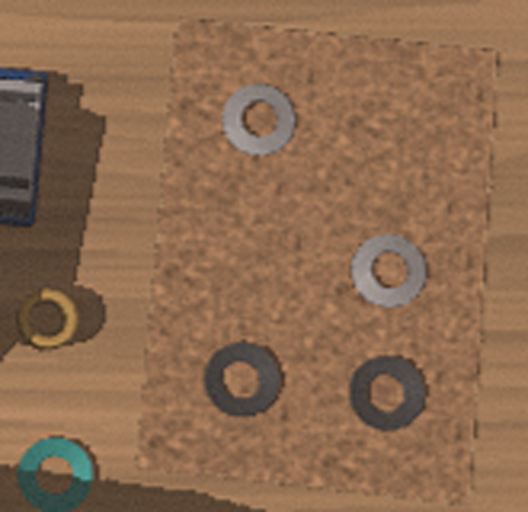

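View pics/c2.png

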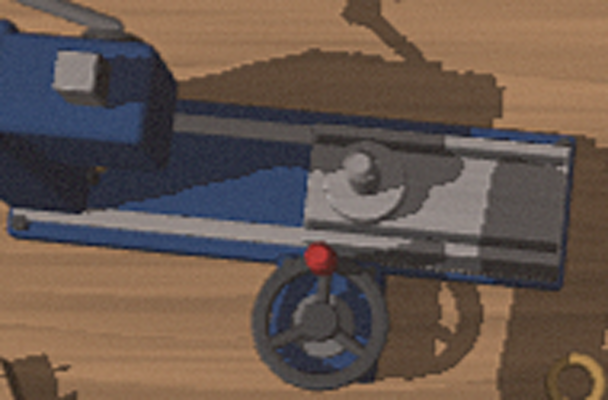

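Candidates at the top view: bright (dome up) springs at (426,222) and (467,269); dark (hollow up) at (421,303) and (466,308). They are grey and on the mat, unlike the turquoise one (363,333) and the orange one (497,372), which lie off it. The crop confirms two of each. The sleeve is the brass ring at (361,284), and the arbor nose is at about (292,218).

```bash
cat >> h.py <<'E'
def spring(f,xy,z,half=.05):
    "centre on plane z of the grey ring near xy, its mean brightness"
    u,v=proj(f,[*xy,z]); h=int(half*f['fx']/1.3); y0,x0=int(v)-h,int(u)-h
    c=cv2.cvtColor(f['image'][y0:y0+2*h,x0:x0+2*h],cv2.COLOR_RGB2HSV)
    m=(c[...,1]<60).astype(np.uint8)
    cs,_=cv2.findContours(m,cv2.RETR_EXTERNAL,cv2.CHAIN_APPROX_NONE)
    k=max(cs,key=cv2.contourArea); (a,b),ax,_=cv2.fitEllipse(k)
    return ray(f,a+x0,b+y0,z)[:2],np.array(ax),c[...,2][m>0].mean()
def nose(f,xy,z,lo,r=.03):
    "median of pixels near xy higher than lo, on the plane z"
    W=cloud(f); m=(np.hypot(W[...,0]-xy[0],W[...,1]-xy[1])<r)&(W[...,2]>lo)
    v,u=np.nonzero(m); return ray(f,u.mean(),v.mean(),z),len(u),W[m].mean(0)
E
python3 - <<'E'
from h import *
from plant import robot
t=pickle.load(open('pics/top0.pkl','rb')); s=pickle.load(open('pics/scene0.pkl','rb'))
for xy,z in [((.615,-.254),.006),((.499,-.35),.006),((.416,-.237),.0095),((.405,-.345),.0095)]:
    for f in (t,s):
        try: print(xy,spring(f,xy,z))
        except Exception as e: print(e)
for f in (t,s):
    print('nose',nose(f,(.598,.07),.131,.118,.02)); print('slv',nose(f,(.459,-.09),.035,.015))
    hs=cv2.cvtColor(f['image'],cv2.COLOR_RGB2HSV); W=cloud(f)
    m=(hs[...,1]>180)&((hs[...,0]<6)|(hs[...,0]>174))&(np.hypot(W[...,0]-.534,W[...,1]-.09)<.05)&(W[...,2]>.13)
    print('handle',W[m].mean(0),W[m].max(0),m.sum())
    print('hub',nose(f,(.4967,.098),.096,.087,.056))
for yaw in (-.093,-.093+np.pi):
  for p in [(.615,-.254,.02),(.405,-.345,.02),(.6,.07,.1),(.459,-.09,.03),(.457,.098,.12)]:
    q=robot.inverse_kinematics(p,[np.pi,0,yaw]); print(yaw,p,None if q is None else np.round(q,2))
E
```

```text
(0.615, -0.254) (array([ 0.61624186, -0.25328079]), array([21.39801216, 22.24660683]), np.float64(139.66883116883116))
(0.615, -0.254) (array([ 0.6154533, -0.252407 ]), array([13.81964016, 19.58067131]), np.float64(155.75706214689265))
(0.499, -0.35) (array([ 0.49936167, -0.34927621]), array([21.9087429 , 22.71650505]), np.float64(139.8235294117647))
(0.499, -0.35) (array([ 0.4986585 , -0.34822804]), array([12.09435081, 17.61179924]), np.float64(155.89583333333334))
(0.416, -0.237) (array([ 0.41541269, -0.23557256]), array([21.72325516, 22.14315224]), np.float64(75.39383561643835))
(0.416, -0.237) (array([ 0.41569048, -0.23414503]), array([12.41891479, 17.78496742]), np.float64(71.68987341772151))
(0.405, -0.345) (array([ 0.40646323, -0.34419733]), array([21.66983604, 22.18013763]), np.float64(75.47619047619048))
(0.405, -0.345) (array([ 0.40626793, -0.3425509 ]), array([11.41934586, 17.03491783]), np.float64(77.88970588235294))
nose (array([0.60263815, 0.06950384, 0.131     ]), 85, array([0.60349244, 0.06976295, 0.12692982]))
slv (array([ 0.45884   , -0.08710168,  0.035     ]), 174,
[... 685 characters left out ...]
4]
-0.093 (0.405, -0.345, 0.02) [-0.14  0.79  1.11  2.07 -0.94  0.9  -0.15]
-0.093 (0.6, 0.07, 0.1) [-0.66  0.54  0.66  1.84 -0.41  0.9  -1.47]
-0.093 (0.459, -0.09, 0.03) [-0.62  0.57  0.95  2.21 -0.74  0.72 -0.82]
-0.093 (0.457, 0.098, 0.12) [-0.87  0.28  0.68  2.13 -0.24  0.8  -1.7 ]
3.048592653589793 (0.615, -0.254, 0.02) [ 0.07  0.67  0.37  1.73 -0.32  0.8   2.07]
3.048592653589793 (0.405, -0.345, 0.02) [ 0.22  0.54  0.53  2.06 -0.44  0.66  2.52]
3.048592653589793 (0.6, 0.07, 0.1) [-0.34  0.47  0.2   1.82 -0.12  0.86  1.4 ]
3.048592653589793 (0.459, -0.09, 0.03) [-0.21  0.41  0.39  2.19 -0.28  0.59  1.86]
3.048592653589793 (0.457, 0.098, 0.12) [-0.49  0.24  0.22  2.12 -0.07  0.79  1.25]
```

```bash
cat >> h.py <<'E'
from plant import robot
YAW=-.093; DOWN=[np.pi,0,YAW]; ARB=np.array([.605,.0705])
def st(n):
    s=robot.sense(); print(n,'t%.1f'%s['t'],s['tcp_pos'].round(4) if hasattr(s['tcp_pos'],'round') else s['tcp_pos'],'F',np.round(s['wrist_force'],1),'open %.3f'%s['opening'],'g %.1f'%s['gripper_force'])
def pick(xy,z):
    xy=np.array(xy); f=robot.grab_frame('top')
    c,ax,b=spring(f,xy,z); print('spring',c.round(4),ax.round(1),b)
    robot.grip(.84,40); robot.goto([*c,.12],DOWN)
    robot.move_straight([*c,.035],vel=.15)
    hit=robot.move_straight([*c,.008],vel=.03,contact_N=3); st('hit %s'%hit)
    p=robot.sense()['tcp_pos']; robot.move_straight([*c,p[2]+.0025],vel=.03)
    robot.grip(0.3,40); st('gripped')
    robot.move_straight([*c,.19],vel=.2)
    return p[2]
E
python3 - <<'E'
from h import *
p=robot.sense()['tcp_pos']; robot.move_straight([p[0],p[1],.45],vel=.3)
robot.goto([.5,-.2,.35],DOWN); st('over')
pick((.6162,-.2533),.006); st('up')
robot.goto([*ARB,.21],DOWN); st('arbor')
for n in('top','scene'):
    f=robot.grab_frame(n); pickle.dump(f,open(f'pics/{n}1.pkl','wb'))
    u,v=map(int,proj(f,[*ARB,.15])); cv2.imwrite(f'pics/{n}1.png',cv2.resize(f['image'][v-70:v+70,u-90:u+90],None,fx=4,fy=4)[:,:,::-1])
E
```

```text
over t4.1 [ 0.5006 -0.1991  0.3499] F [ 0.2  0.1 -1. ] open 1.001 g 0.0
spring [ 0.6096 -0.2617] [33.7 46.2] 81.31684210526316
hit False t7.3 [ 0.6097 -0.2619  0.0082] F [-0.6  0.2  0.1] open 0.842 g 0.0
gripped t8.0 [ 0.6096 -0.2617  0.0107] F [-0.2  0.4  0.3] open 0.304 g 0.0
up t9.1 [ 0.6089 -0.261   0.1886] F [-0.5 -0.1 -0.2] open 0.301 g 0.0
arbor t10.3 [0.605  0.0686 0.2101] F [-0.  -0.6 -0.3] open 0.306 g 0.0
```

View pics/scene1.png

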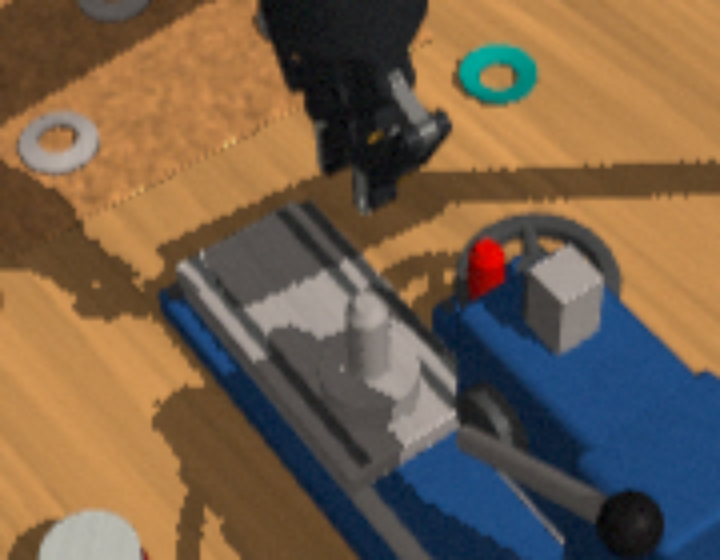

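The scene crop shows the gripper empty. My detection was blocked by the arm, and the bright spring is still on the mat at crop (58,142). I'll detect with the arm clear and check the ring's size.

```bash
cat >> h.py <<'E'
def look(xy,z):
    robot.sleep(.1); c,ax,b=spring(robot.grab_frame('top'),xy,z)
    print('spring',c.round(4),ax.round(1),round(b)); assert 20<ax.min() and ax.max()<24.5; return c
def pick(c,via=None):
    robot.grip(.84,40)
    robot.goto([*c,.12],DOWN); robot.move_straight([*c,.03],vel=.2)
    hit=robot.move_straight([*c,-.006],vel=.03,contact_N=3); st('hit %s'%hit)
    z=robot.sense()['tcp_pos'][2]; robot.move_straight([*c,z+.003],vel=.03)
    robot.grip(0.3,40); st('gripped'); robot.sleep(.1)
    robot.move_straight([*c,.19],vel=.2)
    return z
E
python3 - <<'E'
from h import *
c=look((.6162,-.2533),.006)
robot.move_straight([.59,.0,.21],vel=.3)
pick(c); st('up')
E
```

```text
spring [ 0.6161 -0.2533] [21.5 22.2] 149
hit False t14.5 [ 0.6163 -0.2534 -0.0058] F [ 0.6 -0.2 -0.2] open 0.839 g 0.0
gripped t15.2 [ 0.6161 -0.2533 -0.0028] F [ 0.2  0.3 -0.1] open 0.302 g 0.0
up t16.4 [ 0.6155 -0.2526  0.1887] F [ 0.4  0.1 -0.5] open 0.301 g 0.0
```

```bash
python3 - <<'E'
from h import *
robot.sleep(.2); p=robot.sense()['tcp_pos']; st('now')
f=robot.grab_frame('scene'); pickle.dump(f,open('pics/s2.pkl','wb'))
print('tcp px',proj(f,p),'tip px',proj(f,p-[0,0,.011]))
u,v=map(int,proj(f,p)); y0=max(v-70,0);x0=max(u-90,0)
cv2.imwrite('pics/s2.png',cv2.resize(f['image'][y0:y0+140,x0:x0+180],None,fx=4,fy=4)[:,:,::-1]);print(x0,y0)
W=cloud(f); m=(np.hypot(W[...,0]-p[0],W[...,1]-p[1])<.07)&(W[...,2]>.03); print(np.nanmin(W[m][:,2]), np.percentile(W[m][:,2],[1,5,20]), m.sum())
E
```

```text
now t16.6 [ 0.6157 -0.253   0.1889] F [0.  0.3 0.2] open 0.300 g 0.0
tcp px [226.12459816 170.45524425] tip px [226.92511079 173.73494049]
136 100
0.20986764074301079 [0.22673815 0.27999172 0.36718228] 5557
```

View pics/s2.png

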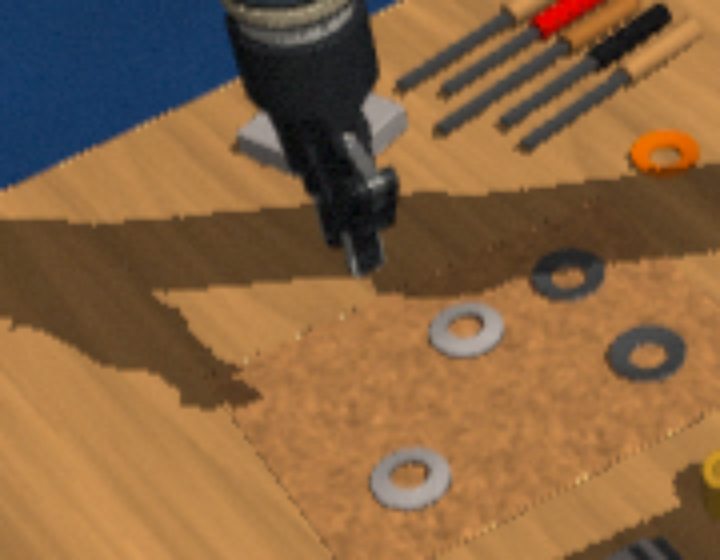

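The crop shows the closed fingertips near crop (365,272), above the spring at (410,478). Depth puts the tips about 20 mm above the reported TCP, higher than the stated geometry. I'll probe for real contact.

```bash
python3 - <<'E'
from h import *
c=np.array([.6161,-.2533])
robot.grip(.84,40); robot.move_straight([*c,.03],vel=.2)
hit=robot.move_straight([*c,-.035],vel=.03,contact_N=3); st('hit %s'%hit)
if hit:
    z=robot.sense()['tcp_pos'][2]; robot.move_straight([*c,z+.003],vel=.03)
    robot.sleep(.2); st('set'); robot.grip(.5,40); st('gripped'); robot.sleep(.2)
    robot.move_straight([*c,z+.02],vel=.1); st('lift')
E
```

```text
hit True t19.9 [ 0.6161 -0.2533 -0.0281] F [-0.8  0.1  4.9] open 0.838 g 2.4
set t20.3 [ 0.6159 -0.2532 -0.0253] F [ 0.2 -0.9 -0.8] open 0.841 g 0.0
gripped t20.6 [ 0.6168 -0.2545 -0.0234] F [-1.   0.3  7.9] open 0.618 g 43.0
lift t21.2 [ 0.6166 -0.2534 -0.0073] F [-1.2  0.4 -0.7] open 0.621 g 42.0
```

```bash
python3 - <<'E'
from h import *
c=np.array([.6161,-.2533])
robot.move_straight([*c,.13],vel=.2); robot.goto([*ARB,.13],DOWN)
robot.move_straight([*ARB,.112],vel=.05); robot.sleep(.3); st('arbor')
f=robot.grab_frame('scene'); u,v=map(int,proj(f,[*ARB,.13])); g=robot.grab_frame('top'); a,b=map(int,proj(g,[*ARB,.13]))
im=np.hstack([cv2.resize(x,(390,390),interpolation=cv2.INTER_CUBIC) for x in (f['image'][v-32:v+33,u-32:u+33],g['image'][b-32:b+33,a-32:a+33])])
cv2.imwrite('pics/a3.png',im[:,:,::-1])
pickle.dump((f,g),open('pics/3.pkl','wb'))
W=cloud(f); m=(np.hypot(W[...,0]-ARB[0],W[...,1]-ARB[1])<.035)&(abs(W[...,2]-.14)<.008); print(W[m].mean(0),m.sum())
E
```

```text
arbor t24.1 [0.6051 0.0706 0.1122] F [-0.4 -0.2 -0.9] open 0.622 g 42.0
[0.61550658 0.06696194 0.1434815 ] 198
```

View pics/a3.png

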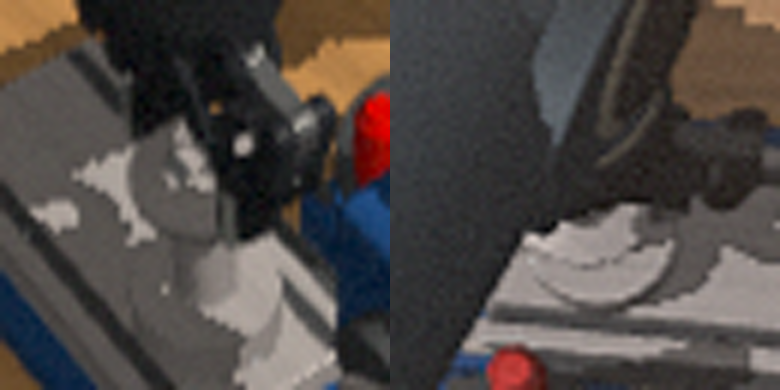

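Left half: the spring is held at (185,190), just over the arbor nose. Right half: the arm hides it. I'll lower it with contact sensing; the contact height will show whether it has threaded.

```bash
python3 - <<'E'
from h import *
hit=robot.move_straight([*ARB,.040],vel=.04,contact_N=5); st('hit %s'%hit)
E
```

```text
hit True t25.7 [0.6049 0.0705 0.0436] F [ 0.  -0.   4.7] open 0.624 g 44.9
```

```bash
cat >> h.py <<'E'
def pick(c,lift):
    robot.grip(.84,40)
    robot.goto([*c,.08],DOWN); robot.move_straight([*c,.0],vel=.2)
    hit=robot.move_straight([*c,-.036],vel=.03,contact_N=3); assert hit
    z=robot.sense()['tcp_pos'][2]; robot.move_straight([*c,z+lift],vel=.04); robot.sleep(.1)
    robot.grip(0.5,40); st('gripped'); robot.sleep(.1)
    z=robot.sense()['tcp_pos'][2]
    robot.move_straight([*c,.13],vel=.25)
    return z
def place(zp,seat):
    robot.goto([*ARB,.13],DOWN); robot.sleep(.1); robot.move_straight([*ARB,.112],vel=.08)
    ze=zp+seat-.003
    hit=robot.move_straight([*ARB,ze-.005],vel=.04,contact_N=5); st('placed %s expect z %.4f'%(hit,ze))
    return hit and abs(robot.sense()['tcp_pos'][2]-ze)<.005
def release():
    robot.grip(.84); robot.sleep(.1); robot.move_straight([*ARB,.13],vel=.15); st('released')
E
python3 - <<'E'
from h import *
release()
c=look((.4154,-.2356),.0095)
zp=pick(c,.0065)
if place(zp,.0775): release()
E
```

```text
released t26.9 [0.6043 0.0709 0.1293] F [-0.1  0.1 -0.4] open 0.840 g 0.0
spring [ 0.4155 -0.2351] [21.7 22. ] 68
gripped t30.7 [ 0.4155 -0.235  -0.0215] F [-0.5  1.2  4.8] open 0.620 g 40.9
placed True expect z 0.0530 t34.8 [0.6049 0.0705 0.0529] F [-0.5 -0.3  4.7] open 0.618 g 42.5
released t35.9 [0.6044 0.0709 0.1294] F [-0.5 -0.2 -0.5] open 0.840 g 0.0
```

Both seated at the expected heights. Next are the third (dome up) and the fourth (hollow up).

```bash
python3 - <<'E'
from h import *
c=look((.4994,-.3493),.006); zp=pick(c,.005)
if place(zp,.085):
    release()
    c=look((.4065,-.3442),.0095); zp=pick(c,.0065)
    if place(zp,.0925): release()
robot.sleep(.1)
robot.move_straight([.58,.02,.2],vel=.2)
robot.goto([.5,-.25,.3],DOWN); robot.sleep(.2)
t=robot.grab_frame('top'); f=robot.grab_frame('scene'); pickle.dump((t,f),open('pics/4.pkl','wb'))
print(nose(t,(.459,-.09),.035,.015)); print(nose(f,(.459,-.09),.035,.015)); st('')
u,v=map(int,proj(f,[*ARB,.1])); cv2.imwrite('pics/a4.png',cv2.resize(f['image'][v-50:v+50,u-60:u+60],None,fx=6,fy=6,interpolation=cv2.INTER_CUBIC)[:,:,::-1])
cv2.imwrite('pics/t4.png',t['image'][:,:,::-1])
E
```

```text
spring [ 0.4994 -0.3494] [21.9 22.7] 118
gripped t40.0 [ 0.4993 -0.3493 -0.0225] F [-1.5  1.8  5.6] open 0.617 g 40.7
placed True expect z 0.0595 t44.1 [0.6049 0.0705 0.0591] F [-1.2 -0.2  4.7] open 0.623 g 42.9
released t45.2 [0.6045 0.0709 0.1295] F [0.1 0.1 0.2] open 0.839 g 0.0
spring [ 0.4065 -0.3445] [21.4 22.2] 70
gripped t49.4 [ 0.4065 -0.3445 -0.0213] F [-0.8  0.5  5.5] open 0.620 g 40.9
placed True expect z 0.0682 t53.4 [0.6049 0.0705 0.0676] F [-1.6 -0.4  6.1] open 0.620 g 42.5
released t54.4 [0.6046 0.0709 0.1296] F [-0.1  0.  -0.2] open 0.842 g 0.0
(array([ 0.4588273 , -0.08730303,  0.035     ]), 171, array([ 0.45903134, -0.08743952,  0.03275338]))
(array([ 0.46489654, -0.08108545,  0.035     ]), 195, array([ 0.46104384, -0.08576465,  0.02825408]))
 t56.6 [ 0.5005 -0.2491  0.2996] F [0.  0.3 0.5] open 0.840 g 0.0
```

View pics/a4.png

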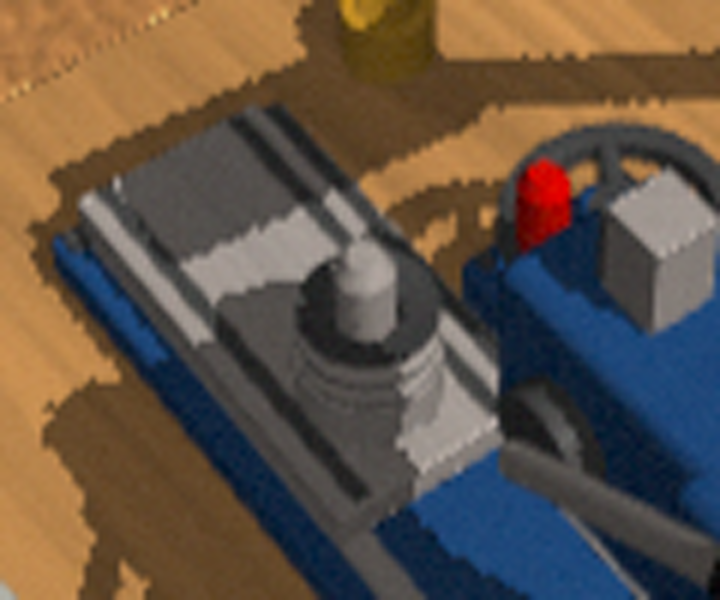

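View pics/t4.png

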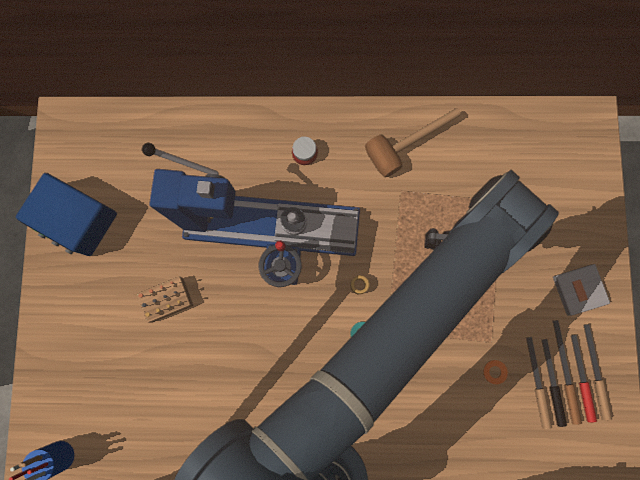

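The pack is seated: the scene crop shows four springs at (368,330) with the dark hollow up on top. In the top view the mat is clear of springs and the sleeve is unmoved at (361,284). Now the sleeve.

```bash
python3 - <<'E'
from h import *
t,f=pickle.load(open('pics/4.pkl','rb')); C=[]
for k in (t,f):
    W=cloud(k); m=(np.hypot(W[...,0]-.46,W[...,1]-.088)<.035)&(abs(W[...,2]-.035)<.006)
    c,r=cv2.minEnclosingCircle(W[m][:,:2].astype(np.float32)); print(c,r,m.sum()); C.append(c)
c=np.mean(C,0); print(c)
assert np.hypot(*(np.array(C[0])-C[1]))<.006
robot.goto([*c,.06],DOWN); robot.sleep(.1)
hit=robot.move_straight([*c,-.014],vel=.1,contact_N=5); st('down %s'%hit)
if not hit:
    robot.grip(.3,50); st('grip'); robot.sleep(.1)
    robot.move_straight([*c,.17],vel=.2); st('lift')
    robot.goto([*ARB,.17],DOWN); robot.sleep(.2); st('over')
    g=robot.grab_frame('scene'); u,v=map(int,proj(g,[*ARB,.15])); cv2.imwrite('pics/a5.png',cv2.resize(g['image'][v-40:v+50,u-50:u+50],None,fx=6,fy=6,interpolation=cv2.INTER_CUBIC)[:,:,::-1])
E
```

```text
(0.459705114364624, 0.07058244943618774) 0.0025522022042423487 3
(0.0, 0.0) 0.0 0
[0.22985256 0.03529122]Traceback (most recent call last):
  File "<stdin>", line 7, in <module>
AssertionError
```

Sign slip: the sleeve's y is -0.088, not +0.088. Nothing moved.

```bash
python3 - <<'E'
from h import *
t,f=pickle.load(open('pics/4.pkl','rb')); C=[]
for k in (t,f):
    W=cloud(k); m=(np.hypot(W[...,0]-.46,W[...,1]+.088)<.035)&(abs(W[...,2]-.035)<.006)
    c,r=cv2.minEnclosingCircle(W[m][:,:2].astype(np.float32)); print(c,r,m.sum()); C.append(c)
c=np.mean(C,0); print(c)
assert np.hypot(*(np.array(C[0])-C[1]))<.006
robot.goto([*c,.06],DOWN); robot.sleep(.1)
hit=robot.move_straight([*c,-.014],vel=.1,contact_N=5); st('down %s'%hit)
if not hit:
    robot.grip(.3,50); st('grip'); robot.sleep(.1)
    robot.move_straight([*c,.17],vel=.2); st('lift')
    robot.goto([*ARB,.17],DOWN); robot.sleep(.2); st('over')
    g=robot.grab_frame('scene'); u,v=map(int,proj(g,[*ARB,.15])); cv2.imwrite('pics/a5.png',cv2.resize(g['image'][v-40:v+50,u-50:u+50],None,fx=6,fy=6,interpolation=cv2.INTER_CUBIC)[:,:,::-1])
E
```

```text
(0.4592755436897278, -0.0873861238360405) 0.02189173549413681 146
(0.4601086974143982, -0.08588823676109314) 0.022948333993554115 110
[ 0.45969212 -0.08663718]
down False t58.7 [ 0.4601 -0.0869 -0.0137] F [ 0.7 -0.8  1.2] open 0.842 g 0.0
grip t59.1 [ 0.4603 -0.0869 -0.0131] F [-1.3  0.1  6.3] open 0.491 g 50.4
lift t60.2 [ 0.4587 -0.0861  0.169 ] F [-0.5  0.6 -3.4] open 0.491 g 50.9
over t61.3 [0.6044 0.0688 0.1704] F [ 0.3 -0.1 -2.4] open 0.496 g 50.9
```

View pics/a5.png

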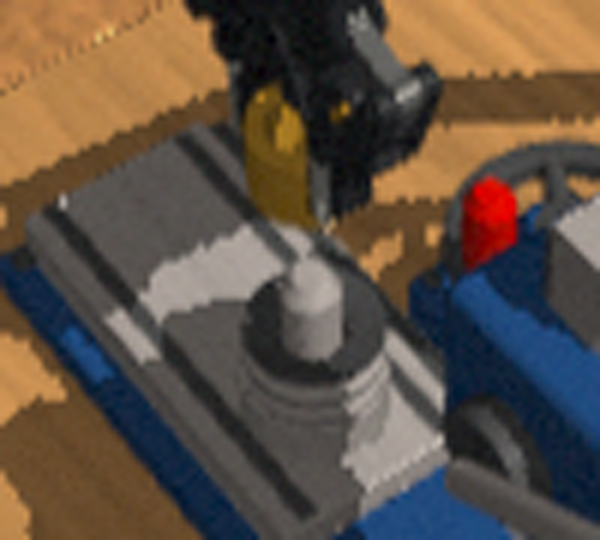

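The crop shows the sleeve held upright above the arbor, at (275,155).

```bash
python3 - <<'E'
from h import *
robot.move_straight([*ARB,.13],vel=.1); robot.sleep(.1)
hit=robot.move_straight([*ARB,.078],vel=.04,contact_N=5); st('hit %s'%hit)
if hit and robot.sense()['tcp_pos'][2]<.092:
    robot.grip(.84); robot.sleep(.1); robot.move_straight([*ARB,.17],vel=.15); st('rel')
    robot.move_straight([.56,.0,.2],vel=.2); robot.goto([.5,-.25,.3],DOWN); robot.sleep(.2)
g=robot.grab_frame('scene'); u,v=map(int,proj(g,[*ARB,.11])); cv2.imwrite('pics/a6.png',cv2.resize(g['image'][v-50:v+50,u-50:u+70],None,fx=6,fy=6,interpolation=cv2.INTER_CUBIC)[:,:,::-1])
t=robot.grab_frame('top'); pickle.dump((t,g),open('pics/6.pkl','wb'))
# hub / handle
W=cloud(t); hs=cv2.cvtColor(t['image'],cv2.COLOR_RGB2HSV)
m=(np.hypot(W[...,0]-.499,W[...,1]-.0995)<.062)&(abs(W[...,2]-.09)<.012)
print('wheel',cv2.minEnclosingCircle(W[m][:,:2].astype(np.float32)))
for k in (t,g):
    W=cloud(k); hs=cv2.cvtColor(k['image'],cv2.COLOR_RGB2HSV)
    m=(hs[...,1]>150)&((hs[...,0]<8)|(hs[...,0]>172))&(np.hypot(W[...,0]-.537,W[...,1]-.098)<.04)&(W[...,2]>.095)
    print('handle',np.median(W[m],0),m.sum(),cv2.minEnclosingCircle(W[m][:,:2].astype(np.float32)))
E
```

```text
hit True t63.1 [0.6049 0.0705 0.0844] F [-0.8 -0.4  5.8] open 0.489 g 51.8
rel t64.3 [0.6043 0.0708 0.1693] F [-0.   0.8 -0.3] open 0.839 g 0.0
wheel ((0.4970429837703705, 0.10022794455289841), 0.05024206265807152)
handle [0.53463232 0.09648397 0.14492151] 59 ((0.536196231842041, 0.09572361409664154), 0.010146994143724442)
handle [0.54156858 0.09959283 0.13954649] 106 ((0.5383235216140747, 0.09840096533298492), 0.010420710779726505)
```

View pics/a6.png

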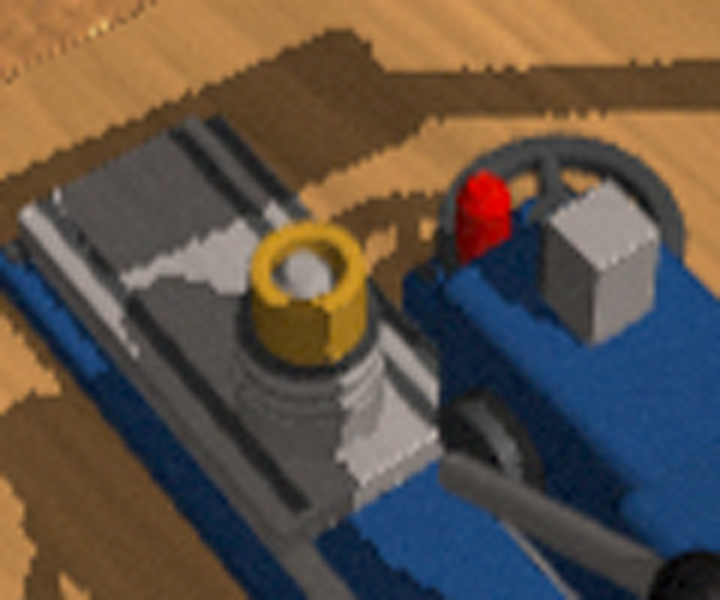

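The crop shows the sleeve upright on the pack with the nose inside it, at (308,270). Now I'll crank, starting with a quarter turn.

```bash
cat >> h.py <<'E'
HUB=np.array([.4971,.1004]); A0=-.087; ZH=.088
def hp(a,r=.04): return [*(HUB+r*np.array([np.cos(A0-a),np.sin(A0-a)])),ZH]
def crank(a,b,n,vel=.08,cN=15):
    "wind clockwise from a to b; returns the angle at which it stopped"
    m=0
    for k in np.linspace(a,b,n+1)[1:]:
        hit=robot.move_straight(hp(k),vel=vel,contact_N=cN); s=robot.sense(); F=s['wrist_force']; m=max(m,np.hypot(*F[:2]))
        if hit: st('contact at %.2f'%k); break
    d=s['tcp_pos'][:2]-HUB; print('t%.1f cmd %.2f'%(s['t'],k),'tcp a',round((A0-np.arctan2(d[1],d[0]))%(2*np.pi),3),'r',round(np.hypot(*d),4),'F',np.round(F,1),'max',round(m,1))
    return k,hit
E
python3 - <<'E'
from h import *
robot.goto([*hp(0)[:2],.18],DOWN); robot.grip(.55,40); robot.sleep(.1)
hit=robot.move_straight(hp(0),vel=.1,contact_N=6); st('down %s'%hit)
if not hit:
    robot.grip(.1,40); robot.sleep(.2); st('grip')
    crank(0,.8,2); crank(.8,1.6,2)
E
```

```text
down False t69.2 [0.5375 0.0969 0.0885] F [-0.4 -0.1  0.9] open 0.549 g 0.0
grip t69.7 [0.5374 0.0954 0.0888] F [-0.3 -5.   6.4] open 0.225 g 39.4
t70.4 cmd 0.80 tcp a 0.806 r 0.0412 F [-0.2 -3.6  6.7] max 3.6
t71.1 cmd 1.60 tcp a 1.608 r 0.0412 F [-1.7 -3.7 10.9] max 4.3
```

```bash
python3 - <<'E'
from h import *
a=1.6
while a<15.9:
    b=min(a+1.6,16.0); k,h=crank(a,b,4)
    if h or abs(robot.sense()['wrist_force'][2])>30: break
    a=b
E
```

```text
t72.5 cmd 3.20 tcp a 3.246 r 0.0394 F [-0.   1.9  9.1] max 5.3
t73.9 cmd 4.80 tcp a 4.835 r 0.0388 F [ 0.9 -3.9  8.1] max 4.6
t75.3 cmd 6.40 tcp a 0.132 r 0.0406 F [-0.3 -1.8  8.7] max 2.8
t76.7 cmd 8.00 tcp a 1.738 r 0.0411 F [-4.  -2.3 13.4] max 4.9
t78.1 cmd 9.60 tcp a 3.357 r 0.0393 F [1.2 1.5 8.5] max 3.8
contact at 10.80 t79.0 [0.4863 0.1375 0.0888] F [1.6 1.5 3.9] open 0.221 g 40.8
t79.0 cmd 10.80 tcp a 4.342 r 0.0386 F [1.6 1.5 3.9] max 3.5
```

```bash
python3 - <<'E'
from h import *
st('now'); a=10.625; k,h=crank(a,a+.4,2)
t=robot.grab_frame('top'); g=robot.grab_frame('scene')
im=np.hstack([cv2.resize(x,(400,400),interpolation=cv2.INTER_CUBIC) for x in (g['image'][210:340,270:400],t['image'][160:300,220:360])])
cv2.imwrite('pics/a7.png',im[:,:,::-1])
E
```

```text
now t79.0 [0.4863 0.1375 0.0888] F [1.6 1.5 3.9] open 0.221 g 40.8
t79.5 cmd 11.03 tcp a 4.759 r 0.0388 F [ 2.  -2.   8.2] max 3.0
```

View pics/a7.png

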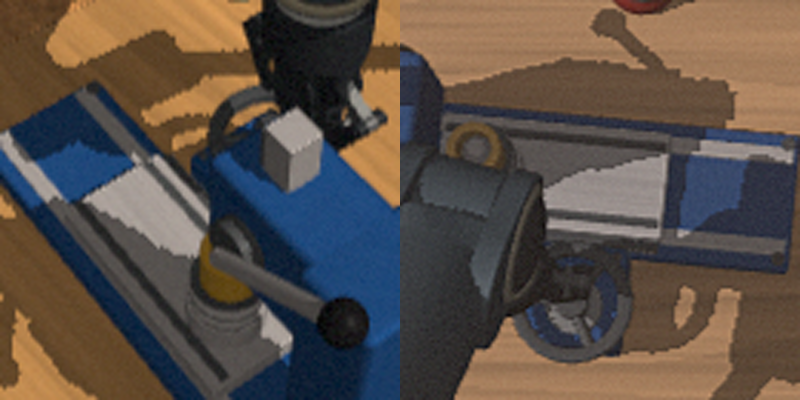

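The carriage is well advanced and the sleeve is still upright (left half, (222,270)). The stop was a transient, so I'll carry on to the end stop.

```bash
python3 - <<'E'
from h import *
a=11.03; h=False
while a<16.2 and not h:
    b=min(a+1.6,16.3); k,h=crank(a,b,4,cN=25)
    if not h: a=b
if not h: print(crank(16.3,17.3,10,vel=.03,cN=22))
st('end')
E
```

```text
t81.0 cmd 12.63 tcp a 0.091 r 0.0405 F [ 1.9 -2.6  7.9] max 3.2
t82.5 cmd 14.23 tcp a 1.694 r 0.0412 F [-2.9 -3.  13.8] max 4.6
t83.8 cmd 15.83 tcp a 3.296 r 0.0394 F [2.4 2.6 9.2] max 3.5
t84.8 cmd 16.30 tcp a 3.738 r 0.039 F [ 1.8 -1.2  7.1] max 2.9
t87.7 cmd 17.30 tcp a 4.228 r 0.0381 F [-42.7  -8.7  49.6] max 43.6
(np.float64(17.3), False)
end t87.7 [0.4824 0.1355 0.0866] F [-42.7  -8.7  49.6] open 0.220 g 47.6
```

```bash
python3 - <<'E'
from h import *
robot.move_straight(hp(16.9),vel=.02); robot.sleep(.2); st('eased')
robot.grip(.5); robot.sleep(.1); st('open')
p=robot.sense()['tcp_pos']; robot.move_straight([p[0],p[1],.2],vel=.1)
robot.move_straight([.46,.0,.25],vel=.2); robot.goto([.45,-.25,.35],DOWN); robot.sleep(.3); st('away')
t=robot.grab_frame('top'); g=robot.grab_frame('scene')
W=cloud(t); hs=cv2.cvtColor(t['image'],cv2.COLOR_RGB2HSV)
m=(hs[...,1]>150)&((hs[...,0]<8)|(hs[...,0]>172))&(np.hypot(W[...,0]-HUB[0],W[...,1]-HUB[1])<.06)&(W[...,2]>.095)
d=cv2.minEnclosingCircle(W[m][:,:2].astype(np.float32))[0]-HUB; print('handle angle',(A0-np.arctan2(d[1],d[0]))%(2*np.pi)+4*np.pi, np.hypot(*d))
im=np.hstack([cv2.resize(x,(400,400),interpolation=cv2.INTER_CUBIC) for x in (g['image'][220:350,275:405],t['image'][90:330,130:370])])
cv2.imwrite('pics/a8.png',im[:,:,::-1])
E
```

```text
eased t88.8 [0.4826 0.1353 0.0872] F [-0.8 -6.7  4.1] open 0.217 g 42.9
open t89.3 [0.4853 0.1391 0.0878] F [ 0.3  0.4 -0.1] open 0.501 g 0.0
away t92.8 [ 0.4504 -0.2489  0.3497] F [1.2 0.3 0.1] open 0.501 g 0.0
handle angle 16.724649240961917 0.03935683411399966
```

View pics/a8.png

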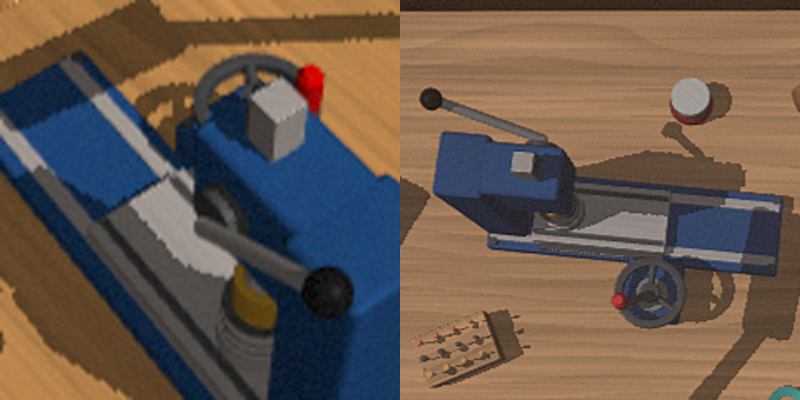

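The last picture shows the carriage under the ram with the sleeve upright on the pack (left half, (250,300)). The handle is at (620,301) in the right half, measured at 16.72 rad against the 16.76 stop, and the tin and burr block are unmoved. Handing in.

```bash
python3 -c "
from plant import robot
print(robot.close_job())"
```

```text
the job is handed in; nothing more can be done
None
```

I handed the job in at about 93 s of robot time: all four springs from the mat are on the arbor, alternating from dome up, with the sleeve upright on top. The carriage was wound hard against its end stop and the handle let go (last read at 16.72 rad, stop at 16.76), and I touched neither the mallet, the burr block nor the tin.

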